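# Open the code lock of the ink case

### The arm

A 6-joint arm with a two-finger parallel gripper is mounted at the origin on the work surface. World frame = base frame: x ahead of the robot, y to its left, z up, the work surface at z = 0. Lengths are in m, angles in rad, forces in N, time in s.
With the tool pointing down it reaches from about 0.275 to 0.825 m from the base axis. Payload 4.9 kg.
Tool frame: the origin (TCP) lies midway between the tips of the shut fingers; the grasp point (between the pads) lies 19 mm behind it (grip_point_offset is the distance from the TCP to the grasp point, in m); z points along the fingers, x is the direction in which the jaws open and shut, and the axes are right-handed (so a half turn about z gives the same grasp; the last joint's range is limited). The gripper opens to 85 mm and grips with 20 to 120 N. Pads are 22 mm wide; open, the fingers measure 114 mm over their backs; the gripper's body (76 mm by 85 mm) begins 54 mm behind the grasp point. The pads swing forward as they close: fully open they stand 13 mm farther back than shut.
Start: joints at [1.2, 0.326, -0.193, 1.052, 0, 1.437], TCP at [0.129, 0.535, 0.231] pointing down, gripper open.
Joint ranges: [-2.65, 2.65], [-0.97, 1.79], [-1.3, 1.35], [-1.93, 2.1], [-1.47, 1.37], [-3.14, 3.14]. Speed limits (rad/s): [2.57, 2.57, 3.14, 3.14, 3.14, 3.14].

### API

Orientations are given as a rotation vector (axis times angle).
In Python, from cell import * gives the robot as it stands. Calls block until the motion is done:
- movep(position, orientation): joint-space move of the TCP to a pose.
- move_l(position, velocity=0.15, rot=None, until_force=None): straight line of the TCP; rot=None keeps the orientation; velocity is the mean speed in m/s. With until_force (N) it stops when the force on the tool has changed by that much, and returns True; else False.
- set_joints(angles): joint-space move.
- let_go() and grab(newtons=None): open the fingers fully, or close them until they stop; newtons is the grip in N (None keeps the last).
- sleep(seconds).
- ik(position, orientation): joint angles nearest the present ones, or None.
- get_state(): the state.
- grab_frame(name): name is "scene" or "top" or "wrist"; returns a dict with "img" (480x640x3 uint8, red, green, blue), "fx", "fy", "cx", "cy" (pixels), "cam_to_world" (4x4, takes a point from camera to world coordinates); the wrist camera has in their place "T_tool_cam" (4x4, takes a point from camera to tool coordinates, whose origin is the TCP and whose axes are the tool frame's). Camera axes: x right, y down, z forward; pixel columns grow to the right and rows downward; lengths in m; the calibration is good to about 2 mm. The wrist camera is an equidistant fisheye: a pixel r from the principal point sees the ray r / f radians off the axis. A picture is of the moment at which its call begins: read the wrist's pose just before it. There is no depth.
A pose or a line that the arm cannot do raises MotionError and nothing moves.
- sign_off(): hands the job in, once; it reports no verdict.
Trained networks look in the newest picture that a camera, given by its name, has taken for a name from the list of things; names that differ only in an ending like _2 or _b are one class to them, and where a whole thing is asked for, a point or a joint stands for the part that bears it (a point fixed in the world has none). Each returns a list of dicts, best first, with "score" (0 to 1); they miss things now and then, are a little off and sometimes report something else, mostly with a low value. They report only what shows in the picture. A call takes as long as a camera call.
- spot_in(camera, name): "centre" ([column, row] in pixels, amid what is visible of it).
- silhouettes(camera, name): "mask" (480x640 bool, what is visible of it) and "centre" ([column, row] in pixels, amid what is visible of it).
- tip_of(camera, name): "centre" ([column, row] in pixels: a listed point, or the origin of a listed thing).
The state is a dict: "clock": time; "q": joint angles; "joint_velocities": joint speeds; "tau": joint torques, N m; "position": TCP position; "eef_rot": TCP orientation; "contact_force": force on the tool from outside, world axes, zero at the start; "wrist_torque": the same for the moment, N m; "finger_gap": opening from 0.0 (shut) to 1.0 (fully open).
Only numpy, scipy, OpenCV 4.12 (cv2) and the standard library are available. Lean on these libraries where they do the work, as an engineer would, in place of code of your own. Each camera call takes 0.05 s, during which the arm holds its last target.

### The job

Unlock the grey ink case on the printing table: roll its three code wheels, one at a time, until they read 5, 3, 4 from left to right as seen from the robot, each numeral squarely on its index marks, and then push the bolt's upright tab away from the robot as far as it will go. Feel for each wheel and press it only lightly (about 6 to 9 N turns it, 15 N harms it), never touch two wheels at once, and never push the bolt harder than 22 N. Leave the wheels on the code and everything standing on and around the case where it is.

Things in the scene. Friction and masses are not known exactly. Their poses are not given: they have to be found in the camera images.
- case: grey steel case with a bare metal top, 220 (x) x 250 (y) x 95 mm high, fixed on the table. Origin: centre of its underside; x points away from the robot (within 0.25 rad), y to its left, z up. Three like black wheels with white numerals 0 to 7 stick up through slots in the top, in a row across it at x = 15 mm, y = 52, 0 and -52 mm; the bolt's tab is on the robot's side of them
- index_left (a point): point on the case's top (95 mm over the table) straight below the crown of the left (+y) wheel, between its two index marks; axes as the case. All wheels: 64 mm diameter, 26 mm wide, level axle along case y, 26 mm free between neighbours. The crown stands 6 to 18 mm above this point, different for each wheel and not reported: find it by touch
- index_mid (a point): the same for the middle wheel. The axles are sprung: they yield downwards by 1 mm per 6 N, 5 mm at most. No detents: a wheel is turned by friction, with a fingertip pressed on its crown and moved along case x (32 mm of travel per rad), and stays where it is left. Turning takes 2 N at the rim: a press of 6 to 9 N is enough; over 15 N harms it
- index_right (a point): the same for the right (-y) wheel
- wheel_left (a joint): angle of the left code wheel (rad): numeral on top = value / 0.785, so 5 is squarely on the index marks at 3.927. Grows as the top of the wheel rolls away from the robot (case +x). End stops at -0.15 and 5.65; it does not go round. Wanted: 5.
- wheel_mid (a joint): angle of the middle code wheel (rad): numeral on top = value / 0.785, so 3 is squarely on the index marks at 2.356. Grows as the top of the wheel rolls away from the robot (case +x). End stops at -0.15 and 5.65; it does not go round. Wanted: 3.
- wheel_right (a joint): angle of the right code wheel (rad): numeral on top = value / 0.785, so 4 is squarely on the index marks at 3.142. Grows as the top of the wheel rolls away from the robot (case +x). End stops at -0.15 and 5.65; it does not go round. Wanted: 4.
- bolt (a joint): travel of the bolt (m): 0 shut, 0.028 at its stop, fully open. It slides along case +x. Its hidden prongs enter the wheels only with all three on the code; else it is blocked after about 3 mm. Sliding it takes about 3 to 5 N.
- bolt_tab (a point): centre of the bolt's steel tab, an upright plate 10 mm thick (case x), 40 mm wide (case y), its top 123 mm above the table; shut, it is at case x = -85 mm, y = 0. Push on its near face, 5 mm on the robot's side of this point. The bolt's flat foot, 99 mm above the table, reaches 15 mm to the robot's side of this point
- tape_roll: roll of tape, 56 mm wide, 22 mm high, on the case's top behind the wheels; bystander, leave it alone. Origin: centre of its underside
- ink_jar_a: ink jar, 68 mm wide, 85 mm high; bystander, leave it alone. Origin: centre of its underside
- ink_jar_b: ink jar like the other; bystander, leave it alone. Origin: centre of its underside
- squeegee: squeegee, 200 mm long, 72 mm high, wooden with a rubber blade on top; bystander, leave it alone. Origin: centre of its underside
- ink_knife: ink spatula lying on the table; bystander, leave it alone. Origin: centre of its underside
- mixing_cup: white open cup, 72 mm wide, 80 mm high; bystander, leave it alone. Origin: centre of its underside
- card_pad: stack of cards, 120 x 90 x 18 mm; bystander, leave it alone. Origin: centre of its underside

How it is judged:
On the way, in this order (a step that is already met when the one before it is completed fails the run):
1. all three wheels stand on 5, 3, 4 while the bolt is still shut (value of joint wheel_left between 3.767 and 4.087 rad and value of joint wheel_mid between 2.1962 and 2.5162 rad and value of joint wheel_right between 2.9816 and 3.3016 rad and value of joint bolt below 0.005 m), for 0.2 s.
2. the bolt is pushed to its stop (value of joint bolt above 0.025 m), for 0.2 s.
At the end, for the whole second after the job is handed in: the wheels read 5, 3, 4 from left to right, each within 0.16 rad (5 mm at the rim) of squarely on, at rest, and the bolt is within 3 mm of its stop (value of joint wheel_left between 3.767 and 4.087 rad and value of joint wheel_mid between 2.1962 and 2.5162 rad and value of joint wheel_right between 2.9816 and 3.3016 rad and value of joint bolt above 0.025 m and velocity of joint wheel_left between -0.05 and 0.05 rad/s and velocity of joint wheel_mid between -0.05 and 0.05 rad/s and velocity of joint wheel_right between -0.05 and 0.05 rad/s); the robot touches nothing.
It fails at once if a wheel is pressed with more than 15 N (contact force between any of the fingers, the arm and wheel_left above 15 N or contact force between any of the fingers, the arm and wheel_mid above 15 N or contact force between any of the fingers, the arm and wheel_right above 15 N).
It fails at once if two wheels are touched at once ((contact force between any of the fingers, the arm and wheel_left above 0.3 N and contact force between any of the fingers, the arm and wheel_mid above 0.3 N) or (contact force between any of the fingers, the arm and wheel_mid above 0.3 N and contact force between any of the fingers, the arm and wheel_right above 0.3 N)).
It fails at once if the bolt is pushed with more than 22 N (contact force between any of the fingers, the arm and bolt above 22 N).
It fails at once if something standing on or around the case is moved more than 20 mm (distance of any of tape_roll, ink_jar_a, ink_jar_b, squeegee, ink_knife, mixing_cup, card_pad from where it was at the start of the episode above 0.02 m).
It also fails if it takes over 67 s, if anything falls off the work surface, if the arm or the gripper's body presses on something with over 40 N, if the wrist force passes 120 N, or if a joint passes its speed limit or range.

## Working session

There is one attempt and no reset: what is moved stays moved. The work goes in short steps, each a Python script; the robot and the scene stay as the last script left them, time stands still between calls to the robot, and variables do not carry over. Pictures are saved under pics/ and viewed, and the job is handed in when it is done.

```bash
ls; mkdir -p pics; python3 - <<'E'
from cell import *
import cv2
s=get_state(); print(s)
for c in ["scene","top","wrist"]:
    f=grab_frame(c); cv2.imwrite(f"pics/a_{c}.png",f["img"][:,:,::-1])
    print(c,f["fx"],f["cx"],f["cy"],f.get("cam_to_world",f.get("T_tool_cam")))
    for n in ["case","index_left","index_mid","index_right","bolt_tab","tape_roll","ink_jar_a","squeegee","mixing_cup"]:
        print(n,[(r["centre"],round(r["score"],2)) for r in tip_of(c,n)[:3]])
print(get_state()["clock"])
E
```

```text
pics
{'clock': 0.0, 'q': array([ 1.19979990e+00,  3.26963762e-01, -1.93559640e-01,  1.05199165e+00,
        2.09147371e-06,  1.43659712e+00]), 'joint_velocities': array([-5.34165778e-04,  2.77463482e-04, -1.38363883e-03, -4.70429389e-05,
       -1.54491597e-03,  1.76065919e-03]), 'tau': array([ 1.12539579e-03, -4.43397582e+01,  2.62441063e+01,  1.52819435e-02,
       -2.55918167e-04, -5.65532346e-06]), 'position': array([0.12880548, 0.5341225 , 0.2305002 ]), 'eef_rot': array([ 2.46760564e+00,  1.94294830e+00, -2.32657629e-03]), 'contact_force': array([ 0.69983052,  0.27583578, -0.24978106]), 'wrist_torque': array([ 0.00525968, -0.03727566, -0.01155799]), 'finger_gap': 0.9995017656641252}
scene 605.8560824917826 315.28868098803497 233.49788810337986 [[ 0.44425606  0.75353956 -0.48457682  1.07402496]
 [ 0.89589822 -0.37262649  0.24190056 -0.26408823]
 [ 0.00171548 -0.5415973  -0.84063632  1.09144441]
 [ 0.          0.          0.          1.        ]]
case [([288.4, 289.1], 0.6)]
index_left [([314.0, 261.0], 0.57)]
index_mid [([290.4, 268.4], 0.67)]
index_right [([263.0, 287.8], 0.84)]
[... 667 characters left out ...]
0.5)]
bolt_tab [([346.5, 256.6], 0.86)]
tape_roll [([332.7, 178.7], 0.76), ([343.0, 253.9], 0.72)]
ink_jar_a [([466.0, 255.7], 0.88), ([166.6, 191.9], 0.72)]
squeegee [([440.7, 163.5], 0.96)]
mixing_cup [([192.2, 154.9], 0.91), ([162.1, 312.1], 0.62)]
wrist 371.64829954431775 326.0427263573292 237.20889811015707 [[ 9.99999508e-01  8.33003686e-04 -5.39213351e-04  1.15705482e-03]
 [-6.52497405e-04  9.61405132e-01  2.75135871e-01 -6.98019746e-02]
 [ 7.47591677e-04 -2.75135383e-01  9.61405202e-01 -1.41497040e-01]
 [ 0.00000000e+00  0.00000000e+00  0.00000000e+00  1.00000000e+00]]
case []
index_left []
index_mid []
index_right []
bolt_tab []
tape_roll []
ink_jar_a []
squeegee []
mixing_cup []
1.5
```

View pics/a_scene.png

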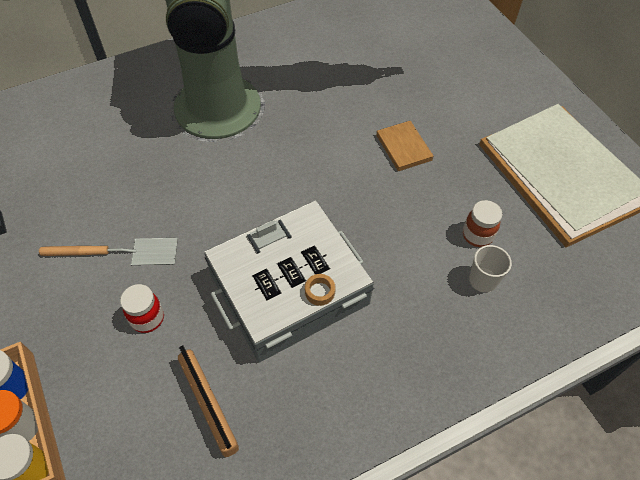

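View pics/a_top.png

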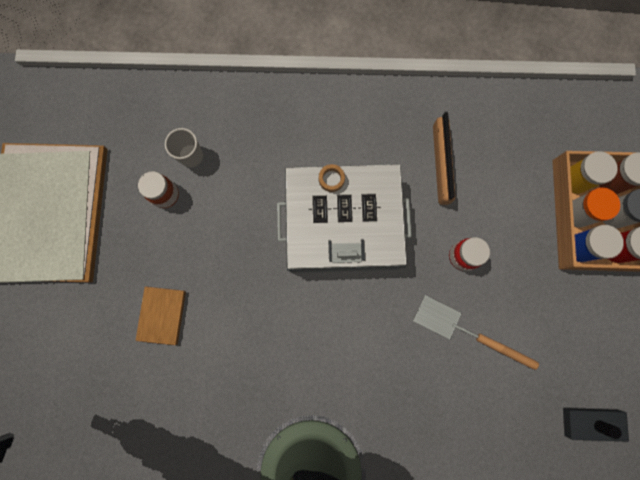

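```bash
cat > h.py <<'E'
import numpy as np, cv2
from scipy.optimize import least_squares
def ray(f,px):
    T=np.array(f["cam_to_world"]); d=T[:3,:3]@np.array([(px[0]-f["cx"])/f["fx"],(px[1]-f["cy"])/f["fy"],1.]); return T[:3,3],d
def atz(f,px,z):
    o,d=ray(f,px); return o+d*(z-o[2])/d[2]
def proj(f,P):
    T=np.array(f["cam_to_world"]); c=T[:3,:3].T@(np.asarray(P)-T[:3,3]); return np.array([f["cx"]+f["fx"]*c[0]/c[2],f["cy"]+f["fy"]*c[1]/c[2]])
E
python3 - <<'E'
from cell import *
from h import *
for c in ["scene","top"]:
    f=grab_frame(c)
    im=f["img"]
    for n,z in [("case",0),("index_left",.095),("index_mid",.095),("index_right",.095),("bolt_tab",.111),("tape_roll",.095)]:
        r=tip_of(c,n)
        if r: print(c,n,atz(f,r[0]["centre"],z).round(4))
    x0,y0,w,h=(190,180,200,150) if c=="scene" else (265,145,160,120)
    cv2.imwrite(f"pics/b_{c}.png",cv2.resize(im[y0:y0+h,x0:x0+w],(800,600),interpolation=cv2.INTER_CUBIC)[:,:,::-1])
E
```

```text
scene case [0.6952 0.3017 0.    ]
scene index_left [ 0.5511 -0.0062  0.095 ]
scene index_mid [ 0.5578 -0.0544  0.095 ]
scene bolt_tab [ 0.4558 -0.0543  0.111 ]
scene tape_roll [ 0.6139 -0.0251  0.095 ]
top case [ 0.5357 -0.0525  0.    ]
top index_left [ 0.5512 -0.0067  0.095 ]
top index_mid [ 0.5583 -0.0528  0.095 ]
top index_right [ 0.5568 -0.1069  0.095 ]
top bolt_tab [ 0.4516 -0.0623  0.111 ]
top tape_roll [ 0.6222 -0.0227  0.095 ]
```

View pics/b_scene.png

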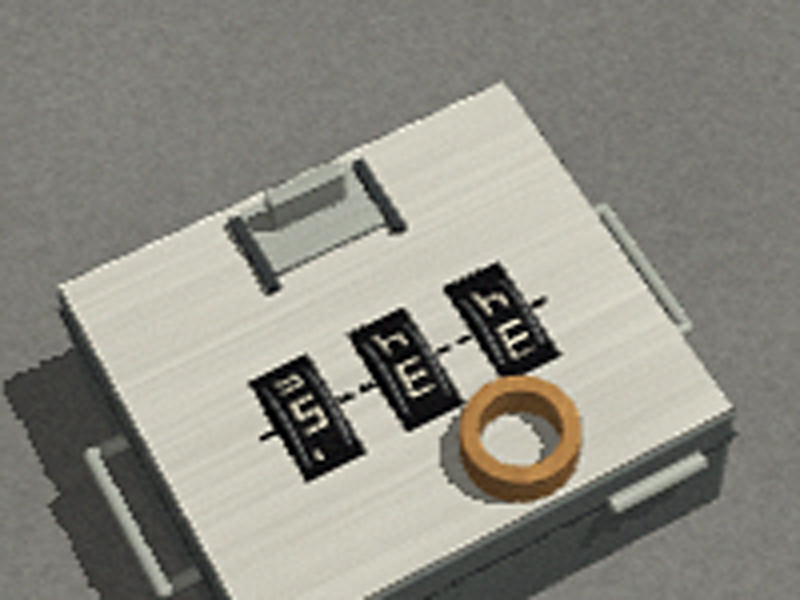

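View pics/b_top.png

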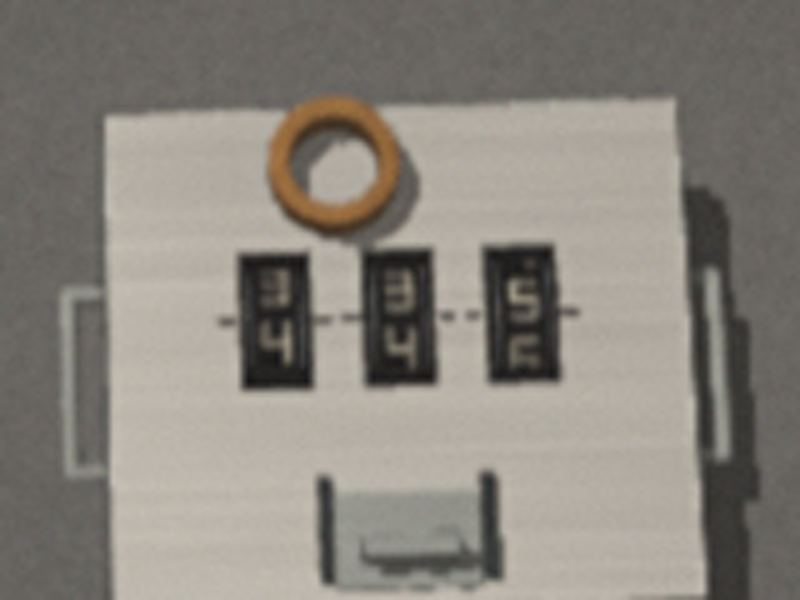

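The top view shows roughly 3.6, 3.55 and 4.9 on the wheels, in order from the left. The tab is near pixel (346,252) and the tape roll is behind the left/middle wheels. Next I'll fit the case's yaw and look closer with the wrist camera.

```bash
cat >> h.py <<'E'
from scipy.spatial.transform import Rotation as R
def trot(yaw):  # tool x = case y, tool y = case x, z down
    c,s=np.cos(yaw),np.sin(yaw)
    return R.from_matrix(np.array([[-s,c,0],[c,s,0],[0,0,-1]]).T.reshape(3,3).T if False else np.column_stack([[-s,c,0],[c,s,0],[0,0,-1]])).as_rotvec()
def wray(f,st,px):
    T=np.array(f["T_tool_cam"]); u=np.array([px[0]-f["cx"],px[1]-f["cy"]])/f["fx"]; th=np.linalg.norm(u)
    d=np.array([*(u/max(th,1e-9)*np.sin(th)),np.cos(th)])
    Rw=R.from_rotvec(st["eef_rot"]).as_matrix()
    return Rw@T[:3,3]+st["position"], Rw@T[:3,:3]@d
def watz(f,st,px,z):
    o,d=wray(f,st,px); return o+d*(z-o[2])/d[2]
def wproj(f,st,P):
    T=np.array(f["T_tool_cam"]);Rw=R.from_rotvec(st["eef_rot"]).as_matrix()
    p=T[:3,:3].T@(Rw.T@(np.asarray(P)-st["position"])-T[:3,3])
    th=np.arctan2(np.hypot(p[0],p[1]),p[2]); u=p[:2]/np.hypot(p[0],p[1])*th*f["fx"]
    return u+[f["cx"],f["cy"]]
E
python3 - <<'E'
from cell import *
from h import *
import cell
f=grab_frame("top"); s=grab_frame("scene")
# corners top & scene at z=.095 (rough pixel readings)
tp=[(286,168),(400,164.6),(406,266),(288,268.5)]   # backleft, backright, nearright, nearleft
sp=[(373,282.5),None,(205,251),(316,201)]
loc=[(.11,.125),(.11,-.125),(-.11,-.125),(-.11,.125)]
for g,P in((f,tp),(s,sp)):
    for p,l in zip(P,loc):
        if p: print(l,atz(g,p,.095).round(4))
def res(v):
    c,sn=np.cos(v[2]),np.sin(v[2]);o=[]
    for g,P in((f,tp),(s,sp)):
        for p,l in zip(P,loc):
            if p: o+=list(proj(g,[v[0]+c*l[0]-sn*l[1],v[1]+sn*l[0]+c*l[1],.095])-p)
    return o
r=least_squares(res,[.54,-.055,0]); print(r.x,np.round(r.fun,1))
x,y,a=r.x
grab(20)
movep([x-.03,y,.26],trot(a))
st=get_state(); w=grab_frame("wrist"); cv2.imwrite("pics/c_w.png",w["img"][:,:,::-1])
print(st["clock"],st["position"],st["contact_force"],st["finger_gap"])
for n,z in [("index_left",.095),("index_mid",.095),("index_right",.095),("bolt_tab",.111),("tape_roll",.095)]:
    q=tip_of("wrist",n)
    if q: print(n,q[0]["centre"],q[0]["score"],watz(w,st,q[0]["centre"],z).round(4))
E
```

```text
(0.11, 0.125) [0.6412 0.0716 0.095 ]
(0.11, -0.125) [ 0.6555 -0.1727  0.095 ]
(-0.11, -0.125) [ 0.4373 -0.185   0.095 ]
(-0.11, 0.125) [0.4251 0.0587 0.095 ]
(0.11, 0.125) [0.6443 0.0707 0.095 ]
(-0.11, -0.125) [ 0.4416 -0.1849  0.095 ]
(-0.11, 0.125) [0.4301 0.0587 0.095 ]
[ 0.54143491 -0.05727904  0.05256494] [-0.7 -1.6  1.7 -1.   1.4 -0.4 -1.5 -0.   1.3 -0.4 -2.1 -0.8  0.2 -2.3]
5.5667 [ 0.51147579 -0.05657182  0.25997773] [0.36957415 0.00592866 0.4627014 ] 0.0005865257030515565
index_right [268.0, 267.5] 0.82 [ 0.5603 -0.1045  0.095 ]
bolt_tab [325.9, 155.2] 0.55 [ 0.4589 -0.0586  0.111 ]
tape_roll [354.9, 329.6] 0.56 [ 0.6189 -0.0224  0.095 ]
```

View pics/c_w.png

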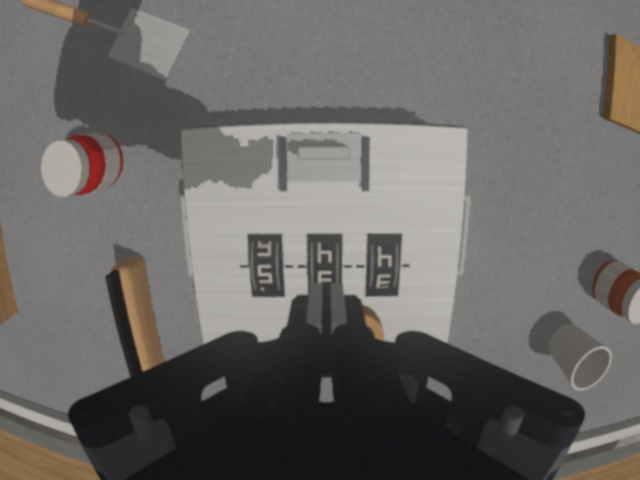

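The wrist view shows the wheels on row 266, with the left wheel at column 384, middle at 324 and right at 265 (image down is +x). The index line runs (242,266)–(409,265), the near case corners are (182,129) and (467,128), and the tab is near (325,152).

```bash
python3 - <<'E'
from cell import *
from h import *
st=get_state(); w=grab_frame("wrist"); im=w["img"]
cv2.imwrite("pics/d_w.png",cv2.resize(im[110:310,170:480],(775,500),interpolation=cv2.INTER_CUBIC)[:,:,::-1])
f=grab_frame("top"); s=grab_frame("scene")
tp=[(286,168),(400,164.6),(406,266),(288,268.5)]
sp=[(373,282.5),None,(205,251),(316,201)]
wp=[None,None,(182,129),(467,128)]
loc=[(.11,.125),(.11,-.125),(-.11,-.125),(-.11,.125)]
obs=[(0,p,l) for p,l in zip(tp,loc) if p]+[(1,p,l) for p,l in zip(sp,loc) if p]+[(2,p,l) for p,l in zip(wp,loc) if p]
# index marks between wheels, midpoints (y=+-26)
obs+=[(2,(295.5,266),(.015,-.026)),(2,(353.5,265.5),(.015,.026))]
obs+=[(0,(265+352/5,145+318/5),(.015,.026)),(0,(265+462/5,145+316/5),(.015,-.026))]
obs+=[(1,(190+456/4,180+345/4),(.015,.026)),(1,(190+360/4,180+390/4),(.015,-.026))]
def pr(k,P): return [lambda:proj(f,P),lambda:proj(s,P),lambda:wproj(w,st,P)][k]()
def res(v,sel=None):
    c,sn=np.cos(v[2]),np.sin(v[2]);o=[]
    for k,p,l in obs:
        if sel is None or k==sel: o+=list(pr(k,[v[0]+c*l[0]-sn*l[1],v[1]+sn*l[0]+c*l[1],.095])-p)
    return o
for sel in (None,0,1,2):
    r=least_squares(res,[.54,-.055,0.05],args=(sel,),loss="soft_l1"); print(sel,r.x.round(4),np.round(r.fun,1))
E
```

```text
None [ 0.5417 -0.0563  0.0544] [-1.3 -1.6  1.1 -1.2  1.  -0.6 -1.9 -0.   1.9 -0.6 -1.6 -0.7  0.6 -2.5
 -4.1 -1.7  3.1 -1.2 -1.1  0.7 -0.1  1.2 -3.3 -0.3 -0.7 -0.5 -0.4 -0.3
 -0.7  0.3]
0 [ 0.5403 -0.0582  0.0545] [-0.4 -1.   2.  -0.6  1.9  0.1 -1.   0.6 -2.4  0.4  0.2  0.1]
1 [ 0.5429 -0.0565  0.0549] [ 2.1 -0.1 -1.5 -0.2  0.7 -2.  -0.2  0.2 -0.5  0.9]
2 [ 0.542  -0.0558  0.0566] [-3.8 -0.9  3.4 -1.  -0.5  1.1  0.5  1.5]
```

View pics/d_w.png

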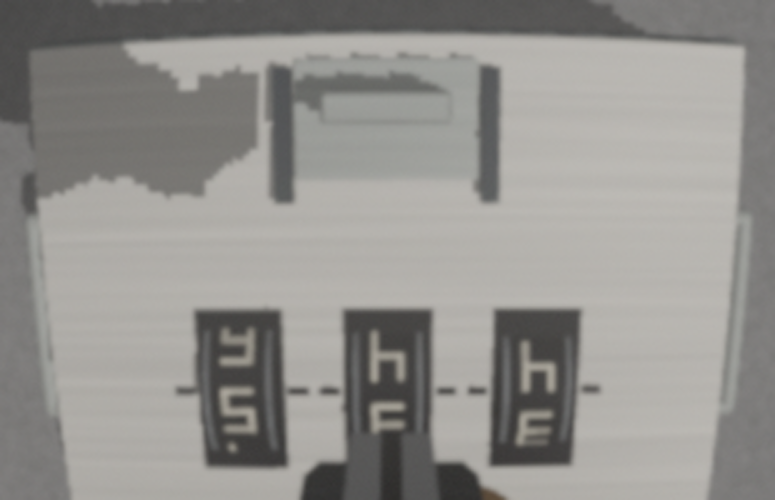

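Views agree on the case pose to about 2 mm: (0.542, -0.0567, yaw 0.055). Now I'll feel for the left wheel and make a first short roll.

```bash
cat >> h.py <<'E'
from cell import *
CX,CY,YAW=.5420,-.0567,.0548
RT=trot(YAW)
def cp(x,y,z): 
    c,s=np.cos(YAW),np.sin(YAW); return [CX+c*x-s*y,CY+s*x+c*y,z]
def F(): 
    return np.mean([get_state()["contact_force"] for _ in range(3)],axis=0)
WY=dict(l=.052,m=0.,r=-.052)
def touch(k,dx,zs=.119,target=7.0):
    y=WY[k]
    movep(cp(.015+dx,y,zs+.012),RT)
    move_l(cp(.015+dx,y,zs),0.08,rot=RT); sleep(.15)
    f0=F()
    hit=move_l(cp(.015+dx,y,.098),0.010,until_force=2.5)
    sleep(.1); z=get_state()["position"][2]; f=F()-f0
    print(k,"hit",hit,"z",round(z,5),"f",f.round(2),"t",get_state()["clock"])
    return f0,z,hit
def press(k,dx,z,f0,target=7.0,n=3):
    for i in range(n):
        fz=(F()-f0)[2]
        if abs(fz-target)<0.8: break
        z-=np.clip((target-fz)/6.5e3,-.001,.0008)
        move_l(cp(.015+dx,WY[k],z),0.01); sleep(.1)
    print("press z",round(z,5),"f",(F()-f0).round(2)); return z
def stroke(k,dx0,dx1,z,f0,v=.03,n=3):
    for d in np.linspace(dx0,dx1,n+1)[1:]:
        move_l(cp(.015+d,WY[k],z),v); print("  dx",round(d*1e3,1),"f",(F()-f0).round(2),"z",get_state()["position"][2].round(5))
def lift(k,dx,z): move_l(cp(.015+dx,WY[k],z+.015),.1)
E
python3 - <<'E'
from h import *
f0,z,hit=touch("l",-.008)
if hit:
    z=press("l",-.008,z,f0)
    stroke("l",-.008,-.002,z,f0,n=2)
E
```

```text
l hit True z 0.10166 f [0.24 0.8  4.25] t 8.7333
press z 0.10099 f [-1.27 -0.43  6.54]
  dx -5.0 f [-0.71 -0.05  6.68] z 0.10128
  dx -2.0 f [-1.31  0.43  7.17] z 0.10129
```

```bash
python3 - <<'E'
from h import *
z=.10099; f0=np.array([.37,0,.46])
stroke("l",-.002,.008,z,f0,n=2)
lift("l",.008,z)
movep(cp(-.07,0.0,.20),RT)
st=get_state(); w=grab_frame("wrist"); im=w["img"]; print(st["clock"],st["position"])
np.savez("w1.npz",img=im,**{k:st[k] for k in("position","eef_rot")})
cv2.imwrite("pics/e_w.png",cv2.resize(im[160:480,120:520],(800,640))[:600,:,::-1])
E
```

```text
dx 3.0 f [-0.47  0.47  6.58] z 0.10135
  dx 8.0 f [0.07 0.65 6.58] z 0.1014
11.4667 [ 0.47259301 -0.06049507  0.19953734]
```

View pics/e_w.png

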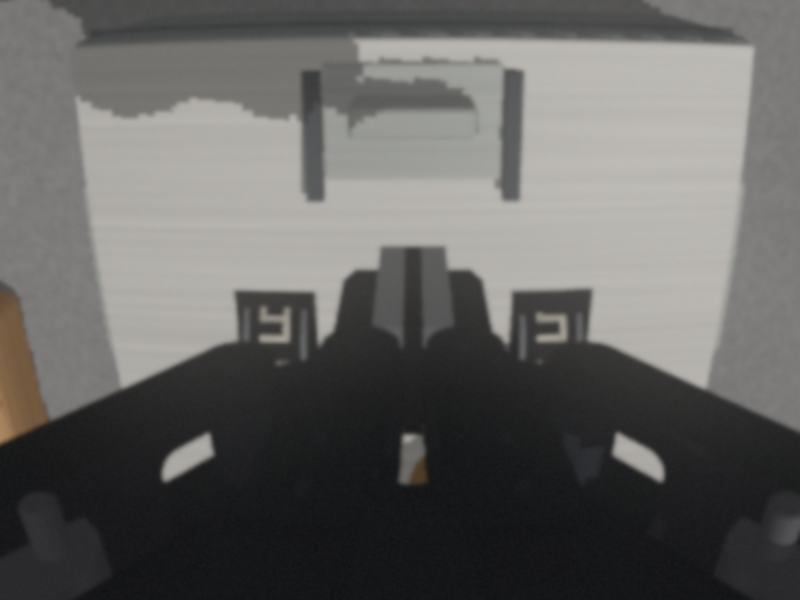

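```bash
python3 - <<'E'
from h import *
movep(cp(.045,0.0,.20),RT)
st=get_state(); w=grab_frame("wrist"); im=w["img"]; print(st["clock"],st["position"])
np.savez("w2.npz",img=im,**{k:st[k] for k in("position","eef_rot")})
cv2.imwrite("pics/f_w.png",cv2.resize(im[160:360,190:450],(780,600),interpolation=cv2.INTER_CUBIC)[:,:,::-1])
E
```

```text
12.05 [ 0.58698781 -0.05315159  0.19750378]
```

View pics/f_w.png

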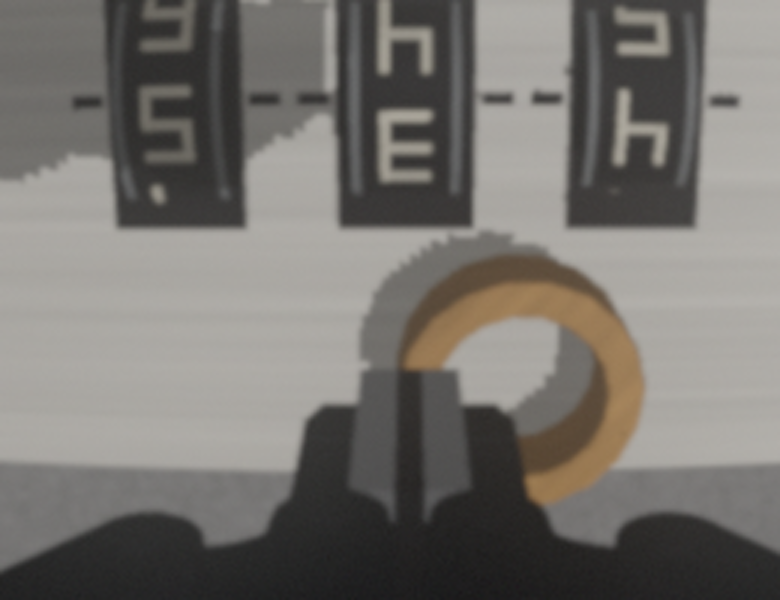

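```bash
cat >> h.py <<'E'
def num_angle(w,st,k,px,h,mark):
    # mark: pixel rows of index marks near this wheel on case top -> offset dx
    m=watz(w,st,mark,.095); c,s=np.cos(YAW),np.sin(YAW)
    off=c*(m[0]-CX)+s*(m[1]-CY)-.015
    def e(p):
        P=cp(.015+off+.032*np.sin(p[0]),WY[k],.095+h-.032+.032*np.cos(p[0])); return wproj(w,st,P)[1]-px[1]
    phi=least_squares(e,[0.]).x[0]
    return off,phi
E
python3 - <<'E'
from h import *
w=grab_frame("wrist"); st=get_state(); d=np.load("w2.npz"); st2={k:d[k] for k in("position","eef_rot")}
C=lambda x,y:(x/3+190,y/3+160)
for k,n,px,mk,h in [("l",4,(640,128),(640,100),.007),("m",3,(407,145),(407,98.5),.007),("m",3,(407,145),(407,98.5),.012),("m",3,(407,145),(407,98.5),.017),("m",4,(405,38),(407,98.5),.012),("r",5,(167,125),(167,100.5),.007),("r",5,(167,125),(167,100.5),.012),("r",5,(167,125),(167,100.5),.017)]:
    off,phi=num_angle(w,st2,k,C(*px),h,C(*mk)); print(k,n,h,"off",off.round(4),"phi",phi.round(3),"angle",(n*np.pi/4+phi).round(3),"num",(n+phi/.7854).round(2))
E
```

```text
l 4 0.007 off -0.0008 phi 0.164 angle 3.305 num 4.21
m 3 0.007 off -0.0005 phi 0.298 angle 2.654 num 3.38
m 3 0.012 off -0.0005 phi 0.264 angle 2.62 num 3.34
m 3 0.017 off -0.0005 phi 0.23 angle 2.586 num 3.29
m 4 0.012 off -0.0005 phi -0.465 angle 2.677 num 3.41
r 5 0.007 off -0.0004 phi 0.138 angle 4.064 num 5.18
r 5 0.012 off -0.0004 phi 0.108 angle 4.035 num 5.14
r 5 0.017 off -0.0004 phi 0.079 angle 4.006 num 5.1
```

```bash
python3 - <<'E'
from h import *
f0,z,hit=touch("m",.0045)
if hit:
    z=press("m",.0045,z,f0); stroke("m",.0045,-.0045,z,f0,n=2); lift("m",-.0045,z)
f0,z,hit=touch("r",.007)
if hit:
    zr=z
    z=press("r",.007,z,f0); stroke("r",.007,-.007,z,f0,n=2); lift("r",-.007,z)
    f0,z,hit=touch("r",.007,zs=zr+.004)
    z=press("r",.007,z,f0); stroke("r",.007,-.007,z,f0,n=2); lift("r",-.007,z)
print(get_state()["clock"])
E
```

```text
m hit True z 0.10327 f [ 0.18 -0.01  4.46] t 14.525
press z 0.10241 f [-2.91  0.45  6.93]
  dx 0.0 f [-1.76  0.53  5.71] z 0.103
  dx -4.5 f [ 0.15 -0.06  5.3 ] z 0.10305
r hit True z 0.10416 f [0.51 0.84 4.37] t 18.7417
press z 0.10375 f [-0.52  1.24  6.33]
  dx 0.0 f [1.   1.68 6.06] z 0.10409
  dx -7.0 f [0.91 0.48 5.99] z 0.1042
r hit True z 0.10443 f [-0.02 -0.78  2.34] t 21.5
press z 0.10325 f [-1.5   0.96  6.54]
  dx 0.0 f [-0.29  0.57  4.78] z 0.10394
  dx -7.0 f [0.33 0.48 4.54] z 0.10397
23.2667
```

```bash
python3 - <<'E'
from h import *
for i in range(2):
    f0,z,hit=touch("l",-.005,zs=.106)
    z=press("l",-.005,z,f0,target=7.8); stroke("l",-.005,.005,z,f0,n=2); lift("l",.005,z)
movep(cp(.045,0.0,.20),RT); sleep(.15)
st=get_state(); w=grab_frame("wrist"); im=w["img"]; print(st["clock"],st["position"])
np.savez("w3.npz",img=im,**{k:st[k] for k in("position","eef_rot")})
cv2.imwrite("pics/g_w.png",cv2.resize(im[160:360,190:450],(780,600),interpolation=cv2.INTER_CUBIC)[:,:,::-1])
E
```

```text
l hit True z 0.10195 f [-0.28  1.09  3.78] t 24.825
press z 0.10077 f [-1.36  0.63  7.64]
  dx 0.0 f [0.53 0.31 6.48] z 0.10129
  dx 5.0 f [-0.79  0.26  6.65] z 0.10123
l hit True z 0.10163 f [-0.76 -0.65  3.93] t 28.1333
press z 0.10027 f [-2.01  0.13  8.45]
  dx 0.0 f [-1.36 -0.58  7.45] z 0.10105
  dx 5.0 f [-1.39  0.13  7.52] z 0.10113
30.7583 [ 0.58535942 -0.053451    0.1980394 ]
```

View pics/g_w.png

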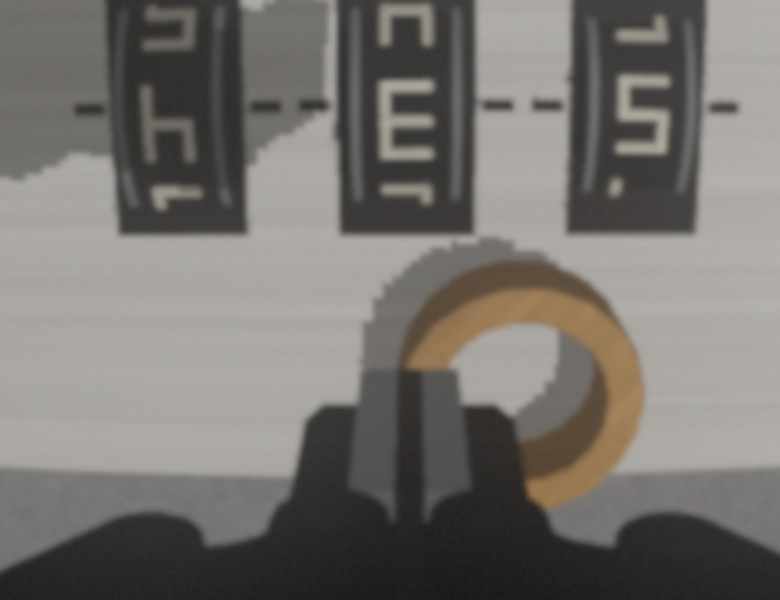

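```bash
python3 - <<'E'
from h import *
w=grab_frame("wrist"); d=np.load("w3.npz"); st2={k:d[k] for k in("position","eef_rot")}
C=lambda x,y:(x/3+190,y/3+160)
for k,n,px,mk,h in [("l",5,(643,115),(640,106.5),.0075),("m",3,(407,119.5),(407,105),.009),("r",4,(168,124.5),(167,107),.010)]:
    off,phi=num_angle(w,st2,k,C(*px),h,C(*mk)); print(k,n,"phi",phi.round(3),"mm",(phi*32).round(1))
    for p in (0,.16,-.16):
        P=cp(.015+off+.032*np.sin(p),WY[k],.095+h-.032+.032*np.cos(p)); q=wproj(w,st2,P); print("   row at",p,((q[1]-160)*3).round(1))
E
```

```text
l 5 phi 0.021 mm 0.7
   row at 0 111.9
   row at 0.16 134.5
   row at -0.16 88.6
m 3 phi 0.053 mm 1.7
   row at 0 111.7
   row at 0.16 134.7
   row at -0.16 87.9
r 4 phi 0.069 mm 2.2
   row at 0 114.5
   row at 0.16 137.2
   row at -0.16 91.0
```

All three are within about 0.07 rad (left +0.02, middle +0.05, right +0.07), so the code is set. Now the bolt, slowly.

```bash
python3 - <<'E'
from h import *
c,s=np.cos(YAW),np.sin(YAW)
def cx():
    p=get_state()["position"]; return c*(p[0]-CX)+s*(p[1]-CY)
movep(cp(-.04,0,.17),RT)
movep(cp(-.118,0,.150),RT)
move_l(cp(-.118,0,.110),.08); sleep(.15)
f0=F()
hit=move_l(cp(-.090,0,.110),.012,until_force=9); sleep(.1)
print(hit,"x",cx().round(4),(F()-f0).round(2),get_state()["clock"])
E
```

```text
False x -0.0901 [-2.59 -0.16 -1.58] 35.1083
```

```bash
python3 - <<'E'
from h import *
c,s=np.cos(YAW),np.sin(YAW)
def cx():
    p=get_state()["position"]; return c*(p[0]-CX)+s*(p[1]-CY)
f0=np.array([.4,0,.4])
hit=move_l(cp(-.078,0,.110),.012,until_force=9); print(hit,"x",cx().round(4),(F()-f0).round(2))
if not hit:
    hit=move_l(cp(-.060,0,.110),.006,until_force=7)
sleep(.3); print(hit,"x",cx().round(4),(F()-f0).round(2),get_state()["clock"])
E
```

```text
False x -0.0779 [-3.    1.09 -2.7 ]
True x -0.0763 [-0.96 -0.43 -0.43] 37.775
```

```bash
python3 - <<'E'
from h import *
c,s=np.cos(YAW),np.sin(YAW)
def cx():
    p=get_state()["position"]; return c*(p[0]-CX)+s*(p[1]-CY)
f0=np.array([.4,0,.4])
for i in range(2):
    hit=move_l(cp(-.060,0,.110),.006,until_force=9); print(hit,"x",cx().round(4),(F()-f0).round(2)); sleep(.2); print("x",cx().round(4),(F()-f0).round(2),get_state()["clock"])
E
```

```text
True x -0.0746 [-1.03  0.09 -1.22]
x -0.0751 [-0.4   0.   -1.16] 39.1
True x -0.0746 [-0.81  0.84 -0.53]
x -0.0752 [-0.38 -0.05 -0.43] 40.25
```

```bash
python3 - <<'E'
from h import *
move_l(cp(-.110,0,.112),.08)
move_l(cp(-.115,0,.16),.12)
movep(cp(.045,0.0,.20),RT); sleep(.15)
st=get_state(); w=grab_frame("wrist"); im=w["img"]; print(st["clock"],st["position"],st["contact_force"])
np.savez("w4.npz",img=im,**{k:st[k] for k in("position","eef_rot")})
x0,y0=190,90
cv2.imwrite("pics/h_w.png",cv2.resize(im[y0:y0+200,x0:x0+260],(780,600),interpolation=cv2.INTER_CUBIC)[:,:,::-1])
for X in(-.057,-.060,-.085):
  print(X,[((wproj(w,st,cp(X+e,yy,.123))-[x0,y0])*3).round(0) for e in(-.005,.005) for yy in(.02,-.02)])
print(tip_of("wrist","bolt_tab")[:2])
E
```

```text
42.2333 [ 0.58501648 -0.0542283   0.199259  ] [-0.21873889  1.52447518 -0.03843289]
-0.057 [array([506., -47.]), array([298., -47.]), array([506.,   3.]), array([298.,   3.])]
-0.06 [array([506., -62.]), array([298., -62.]), array([506., -12.]), array([298., -12.])]
-0.085 [array([ 506., -183.]), array([ 299., -183.]), array([ 506., -135.]), array([ 299., -135.])]
[{'centre': [327.6, 84.7], 'score': 0.55}]
```

View pics/h_w.png

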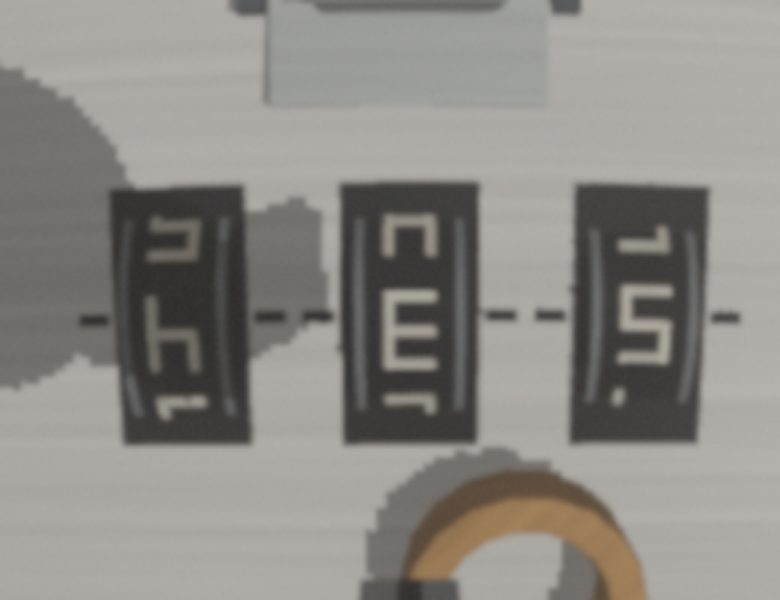

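The bolt's foot has moved well out of its bracket toward the wheels, and 5, 3, 4 sit on the marks. I'll measure the tab from the rest of the same picture.

```bash
python3 - <<'E'
from h import *
d=np.load("w4.npz"); im=d["img"]; st={k:d[k] for k in("position","eef_rot")}
w=grab_frame("wrist"); x0,y0=250,50
o=cv2.resize(im[y0:y0+120,x0:x0+150],(750,600),interpolation=cv2.INTER_CUBIC)[:,:,::-1].copy()
for X in(-.057,):
  P=[((wproj(w,st,cp(X+e,yy,.123))-[x0,y0])*5) for e,yy in((-.005,.02),(-.005,-.02),(.005,-.02),(.005,.02))]
  print(np.round(P)); cv2.polylines(o,[np.int32(P)],True,(0,0,255),1)
cv2.imwrite("pics/i_w.png",o)
C=lambda x,y:(x/3+190,y/3+90)
for k,n,px,mk,h in [("l",5,(645,324),(640,317),.0075),("m",3,(410,330),(410,315),.009),("r",4,(170,334),(167,319),.010)]:
    off,phi=num_angle(w,st,k,C(*px),h,C(*mk)); print(k,n,"off",off.round(4),"phi",phi.round(3))
E
```

```text
[[544. 121.]
 [197. 122.]
 [197. 205.]
 [544. 204.]]
l 5 off -0.0007 phi 0.01
m 3 off -0.0007 phi 0.057
r 4 off -0.0002 phi 0.052
```

View pics/i_w.png

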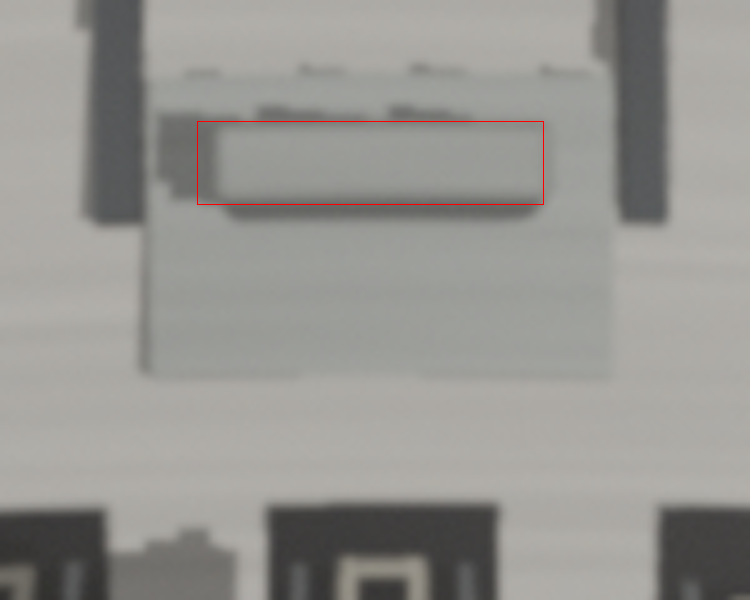

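```bash
python3 - <<'E'
from cell import *
print(get_state()["clock"]); sign_off()
E
```

```text
42.3833
the job is handed in; nothing more can be done
```

I set the wheels to 5, 3, 4, pushed the bolt to its stop, and handed the job in at 42.4 s. There is no verdict yet.

- **Wheels:** I felt for each one, then rolled it with presses of about 4.5 to 8.5 N, one wheel at a time. Some strokes sagged below the 6 to 9 N band, but the wheels still turned. In the last picture they are off square by about +0.01 (left), +0.06 (middle) and +0.05 rad (right); the limit is 0.16. I judged these small enough not to correct.
- **Bolt:** I pushed slowly, with each push set to stop at 7 or 9 N. The first trip came early, about 1.7 mm short. Two more pushes both stopped at the same place. In the picture, the tab then sat within about 1 mm of its computed fully open position.
- **Surroundings:** the tape roll shows in its original place in the wrist view. I never moved near the jars, squeegee, knife, cup or cards, but did not photograph them again. The gripper was clear of everything, with its tips 0.2 m above the table, at hand-in.
- **Disagreements:** the three cameras differed by up to 3 mm on where the case is, so I used a blend. Some network detections were low-scoring or wrong, and one placed the case at y = +0.30 m; I ignored that one.

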